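# Refill the bath-ball box

## Robot

A 7-joint arm with a two-finger parallel gripper is mounted at the origin on the work surface. World frame = base frame: x ahead of the robot, y to its left, z up, the work surface at z = 0. Lengths are in m, angles in rad, forces in N, time in s.
With the tool pointing down it reaches from about 0.4 to 0.85 m from the base axis. Payload 4.5 kg.
Tool frame: the origin (TCP) lies at the very end of the fingers, on their centre line; the grasp point (between the pads) lies 19 mm behind it; z points along the fingers, y is the line along which they close (so a half turn about z gives the same grasp; the last joint's range is limited). The gripper opens to 88 mm and grips with 3 to 60 N. Pads are 18 mm wide; open, the fingers measure 123 mm over their backs; the gripper's body (75 mm by 187 mm) begins 45 mm behind the grasp point.
Start: joints at [1.229, 0.689, -0.195, 1.565, 0.157, 0.902, -0.215], TCP at [0.229, -0.581, 0.239] pointing down, gripper open.
Joint ranges: [-3.01, 3.01], [-0.46, 2.08], [-1.47, 1.51], [0.13, 2.56], [-1, 4.14], [0.04, 2.09], [-2.66, 2.66]. Speed limits (rad/s): [2.57, 2.57, 3.14, 3.14, 3.14, 3.14, 3.14].

## Interface

Orientations are given as a unit quaternion [x, y, z, w].
In Python, from plant import r gives the robot as it stands. The module is installed in compiled form; this text tells all that it offers.
- The arm moves only by the shell command python3 -m pendant 'ROWS' [FORCE]. ROWS is JSON, one flat list of numbers, 7 for each row, row after row: the opening, from 0 (shut) to 1 (fully open), then the shift along the tool's x, y, z scaled (see below), then the turn, a rotation vector about the tool's x, y, z scaled (see below). A call has 1 to 12 rows; each row is the pose to reach, as a shift and turn from the pose commanded when the call began, along the tool's axes at that moment; what a row does not reach only later rows make up. The controller multiplies each number of a shift by 0.15 m and each number of a turn by pi/2 rad. A row lasts 1/10 s, in which the tool goes at most 50 mm and 8.59 degrees, less where a joint would pass 70% of its speed; a pose out of reach is approached as far as the arm can. A call with a number of a shift or a turn outside -1 to 1 is refused whole. A call with a gripper value outside its range is refused whole. The fingers move at their own pace and stop on an object; FORCE is the grip in N (left out, the last holds). Time passes only in rows, so rows that repeat a pose let the fingers close. It gives the time, the measured TCP pose, the force, the opening and the grip force at its end, in the units of the state.
- r.get_state(): the state, without advancing time (a new reading comes with each control period).
- r.snapshot(name): name is "side" or "top" or "wrist"; returns a dict with "img" (480x640x3 uint8, red, green, blue), "mtx" (3x3 intrinsics, pixels), "cam_to_world" (4x4, takes a point from camera to world coordinates). Camera axes: x right, y up, looking along -z (the intrinsics and any distortion apply to the point x, -y, -z); pixel columns grow to the right and rows downward; lengths in m; the calibration is good to about 2 mm. A picture is of the moment at which its call begins. There is no depth.
- r.finish_job(): hands the job in; it is judged then, once.
The state is a dict: "clock": time; "q": joint angles; "qd": joint speeds; "joint_torque": joint torques, N m; "tool_pos": TCP position; "eef_rot": TCP orientation; "contact_force": force on the tool from outside, world axes, zero at the start; "moment": the same for the moment, N m; "opening": opening from 0.0 (shut) to 1.0 (fully open); "finger_force": force on a finger pad.
Only numpy, scipy, OpenCV 4.12 (cv2) and the standard library are available. Lean on these libraries where they do the work, as an engineer would, in place of code of your own. Each camera call takes 0.05 s, during which the arm holds its last target. There are 200 camera calls.

## Task

Pour all six bath balls from the metal tumbler into the open wooden box, then stand the empty tumbler back upright on the counter and fold the box's hinged lid fully shut. Don't let any ball end up outside the box, and leave the shampoo bottle, the cream jar and the nail brush where they are.

Things in the scene. Friction and masses are not known exactly. Their poses are not given: they have to be found in the camera images.
- tumbler: Round open metal tumbler, loose, 85 mm tall, outer diameter 55 mm at the foot widening to 66 mm at the rim, wall 3 mm, inner floor 5 mm up, 150 g nominal, no handle. It stands upright on the counter with the six balls in it. Origin: centre of its underside; z: up through the mouth.
- tumbler_rim (a point): Centre of the tumbler's mouth, 85 mm above its origin along its z.
- box: Wooden box fixed to the counter, 130 mm (its x) by 190 mm (its y) by 75 mm tall outside, walls and floor 6 mm, open on top while its lid is up. Origin: centre of its underside; z up; its -x side faces roughly towards the robot and the hinge is along its +x rim.
- lid (a joint): Angle of the box's flat wooden lid (130 by 190 mm panel, 8 mm thick), hinged along the rim on the box's +x side. 0 = shut flat on the rim, grows as it opens, 1.57 = standing upright, at most 2.3 = leaning back away from the robot. A stiff hinge: the lid stays where it is left.
- lid_hinge (a point): Middle of the lid's hinge line, on the box's +x rim at its outer edge, level with the underside of the shut lid (75 mm up). The hinge axis runs along the box's y.
- lid_handle (a point): Grip point of the lid's dark wooden knob: on the lid's upper face, 100 mm from the hinge line towards the lid's free edge, 35 mm out from the face (knob end about 40 mm out). With the lid up the knob points away from the robot.
- shampoo: Bystander: green bottle with a white cap, diameter 60 mm, 150 mm tall, standing loose. Origin: centre of its underside.
- cream_jar: Bystander: low amber jar with a black cap, diameter 70 mm, 50 mm tall, standing loose. Origin: centre of its underside.
- nail_brush: Bystander: nail brush 110 mm long (its y), 50 mm wide, 65 mm tall with its bow handle, lying loose beyond the work. Origin: centre of its underside.
- ball0: One of six equal cream-coloured bath balls, hard and smooth, 24 mm in diameter, 10 g, starting inside the tumbler in three layers of two. Origin: its centre.
- ball1: One of six equal cream-coloured bath balls, hard and smooth, 24 mm in diameter, 10 g, starting inside the tumbler in three layers of two. Origin: its centre.
- ball2: One of six equal cream-coloured bath balls, hard and smooth, 24 mm in diameter, 10 g, starting inside the tumbler in three layers of two. Origin: its centre.
- ball3: One of six equal cream-coloured bath balls, hard and smooth, 24 mm in diameter, 10 g, starting inside the tumbler in three layers of two. Origin: its centre.
- ball4: One of six equal cream-coloured bath balls, hard and smooth, 24 mm in diameter, 10 g, starting inside the tumbler in three layers of two. Origin: its centre.
- ball5: One of six equal cream-coloured bath balls, hard and smooth, 24 mm in diameter, 10 g, starting inside the tumbler in three layers of two. Origin: its centre.
Mind the look-alikes: they are no part of the job. Of the things like the box, leave any that is blue; of the rest the larger one is meant.

How it is judged:
On the way, in this order (a step that is already met when the one before it is completed fails the run):
1. the tumbler is tipped with its mouth over the box, above the rim (angle between tumbler's own z axis and vertical above 1.1 rad and x of tumbler_rim in the frame of box between -0.11 and 0.11 m and y of tumbler_rim in the frame of box between -0.12 and 0.12 m and height (world z) of tumbler_rim above 0.07 m), for 0.05 s.
2. all six balls lie in the box (x of ball0 in the frame of box between -0.062 and 0.062 m and y of ball0 in the frame of box between -0.092 and 0.092 m and z of ball0 in the frame of box between 0 and 0.073 m and x of ball1 in the frame of box between -0.062 and 0.062 m and y of ball1 in the frame of box between -0.092 and 0.092 m and z of ball1 in the frame of box between 0 and 0.073 m and x of ball2 in the frame of box between -0.062 and 0.062 m and y of ball2 in the frame of box between -0.092 and 0.092 m and z of ball2 in the frame of box between 0 and 0.073 m and x of ball3 in the frame of box between -0.062 and 0.062 m and y of ball3 in the frame of box between -0.092 and 0.092 m and z of ball3 in the frame of box between 0 and 0.073 m and x of ball4 in the frame of box between -0.062 and 0.062 m and y of ball4 in the frame of box between -0.092 and 0.092 m and z of ball4 in the frame of box between 0 and 0.073 m and x of ball5 in the frame of box between -0.062 and 0.062 m and y of ball5 in the frame of box between -0.092 and 0.092 m and z of ball5 in the frame of box between 0 and 0.073 m), for 0.2 s.
At the end, for the whole second after the job is handed in: All six balls are inside the wooden box, its lid is shut (within 0.06 rad), and the tumbler stands upright (within 0.1 rad) and still on the counter (all of step 2 and value of joint lid below 0.06 rad and angle between tumbler's own z axis and vertical below 0.1 rad and height (world z) of tumbler between -0.008 and 0.008 m and linear speed of tumbler below 0.05 m/s); the robot touches nothing.
It fails at once if the shampoo bottle is shifted or knocked by more than 30 mm (distance of shampoo from where it was at the start of the episode above 0.03 m or angle between shampoo's own z axis and vertical above 0.6 rad).
It fails at once if the cream jar is shifted or knocked by more than 30 mm (distance of cream_jar from where it was at the start of the episode above 0.03 m or angle between cream_jar's own z axis and vertical above 0.6 rad).
It fails at once if the nail brush is shifted or knocked by more than 30 mm (distance of nail_brush from where it was at the start of the episode above 0.03 m or angle between nail_brush's own z axis and vertical above 0.6 rad).
It also fails if it takes over 72 s, if anything falls off the work surface, if the arm or the gripper's body presses on something with over 40 N, if the wrist force passes 120 N, or if a joint passes its speed limit or range.

## Working session

There is one attempt and no reset: what is moved stays moved. The work goes in short steps, Python scripts to look and compute and a shell command to move; the robot and the scene stay as the last step left them, time stands still between calls to the robot, and variables do not carry over. Pictures are saved under pics/ and viewed, at most 10 in all, crops included, and the job is handed in when it is done.

```bash
mkdir -p pics
python3 - <<'E'
from plant import r
import cv2,pickle
S={}
for n in("side","top"):
    s=r.snapshot(n);S[n]=s
    cv2.imwrite(f"pics/{n}0.png",s["img"][:,:,::-1])
    print(n,s["mtx"].tolist(),s["cam_to_world"].round(4).tolist(),[k for k in s])
pickle.dump(S,open("s0.pkl","wb"))
st=r.get_state();print(st["clock"],st["tool_pos"],st["eef_rot"],st["opening"])
E
```

```text
side [[433.3633138224117, 0.0, 322.32464583466395], [0.0, 433.3633138224117, 236.21374772103331], [0.0, 0.0, 1.0]] [[-0.9549, 0.144, -0.2597, 0.2487], [-0.2969, -0.4779, 0.8267, 0.8962], [-0.005, 0.8665, 0.4991, 0.6333], [0.0, 0.0, 0.0, 1.0]] ['img', 'mtx', 'cam_to_world']
top [[526.0136728405894, 0.0, 313.31728161999354], [0.0, 526.0136728405894, 239.80610936217352], [0.0, 0.0, 1.0]] [[0.0238, 0.9955, -0.0922, 0.3793], [-0.9997, 0.0237, -0.0016, 0.0181], [0.0006, 0.0923, 0.9957, 1.3212], [0.0, 0.0, 0.0, 1.0]] ['img', 'mtx', 'cam_to_world']
0.1 [ 0.22913544 -0.58087128  0.23800343] [ 9.82393796e-01  1.86820136e-01 -1.93152826e-04 -7.93637237e-04] 1.0001395260932224
```

View pics/side0.png

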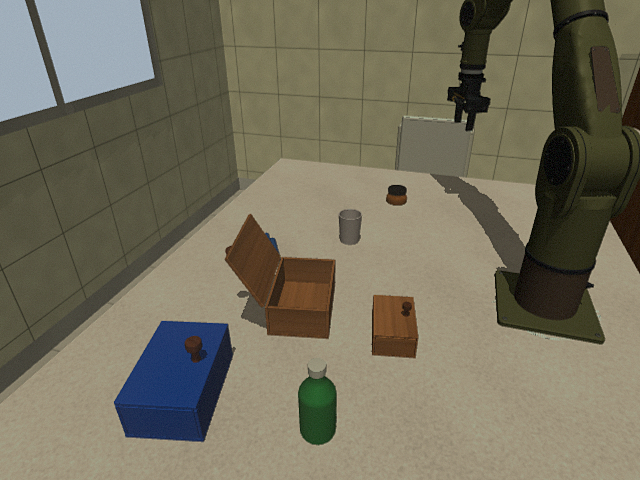

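View pics/top0.png

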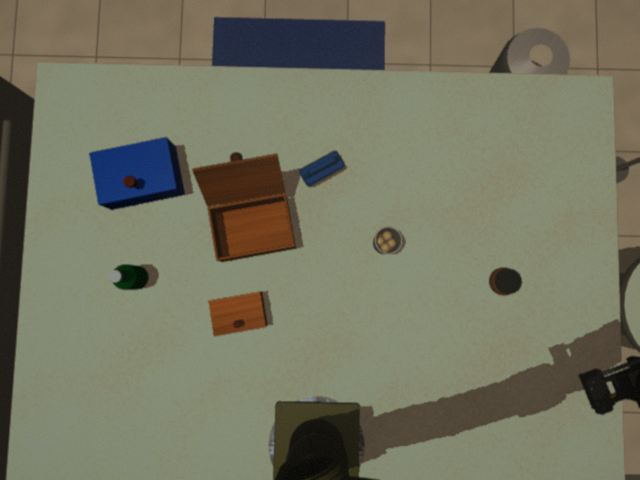

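Run:
```python
import cv2
a=cv2.imread("pics/top0.png")[145:270,185:415];cv2.imwrite("pics/topc.png",cv2.resize(a,None,fx=3.4,fy=3.4,interpolation=2))
a=cv2.imread("pics/side0.png")[200:345,220:370];cv2.imwrite("pics/sidec.png",cv2.resize(a,None,fx=4,fy=4,interpolation=2))
```

```text
(no output)
```

View pics/topc.png

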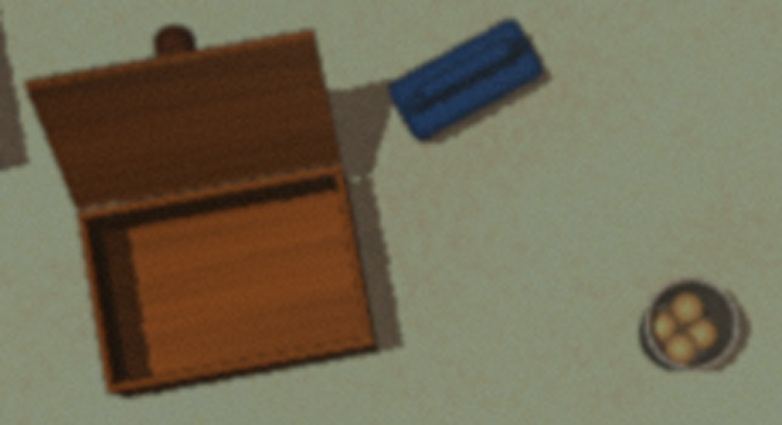

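View pics/sidec.png

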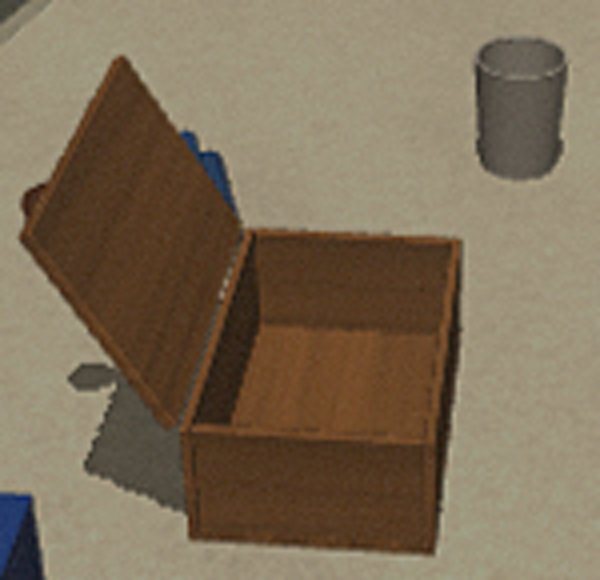

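Top crop: box rim corners (112,388),(374,347),(80,211),(343,170), lid free corners (28,84),(313,32), tumbler rim centre (692,323). Side crop: matching rim corners (437,440),(461,240),(186,428),(250,232), lid (25,237),(121,57), tumbler rim (521,58).

```bash
cat > h.py <<'E'
import numpy as np
def P(s):
    K=s["mtx"];T=np.linalg.inv(s["cam_to_world"]);F=np.diag([1,-1,-1.])
    return K@F@T[:3]
def tri(obs):  # [(snap,(u,v)),...]
    A=[]
    for s,(u,v) in obs:
        p=P(s);A+=[u*p[2]-p[0],v*p[2]-p[1]]
    A=np.array([a/np.linalg.norm(a[:3]) for a in A]);x=np.linalg.lstsq(A[:,:3],-A[:,3],rcond=None)[0]
    return x,np.abs(A[:,:3]@x+A[:,3]).max()
def plane(s,uv,z):
    K=s["mtx"];T=s["cam_to_world"];d=np.linalg.inv(K)@[*uv,1];d=T[:3,:3]@(d*[1,-1,-1]);o=T[:3,3]
    return o+d*(z-o[2])/d[2]
E
python3 - <<'E'
import pickle;from h import *
S=pickle.load(open("s0.pkl","rb"));t,s=S["top"],S["side"]
T=lambda x,y:(185+(x+.5)/3.4-.5,145+(y+.5)/3.4-.5)
D=lambda x,y:(220+(x+.5)/4-.5,200+(y+.5)/4-.5)
pts=dict(nl=((112,388),(437,440)),nr=((374,347),(461,240)),hl=((80,211),(186,428)),hr=((343,170),(250,232)),ll=((28,84),(25,237)),lr=((313,32),(121,57)),tum=((692,323),(521,58)),knob=((174,38),(33,202)))
R={}
for k,(a,b) in pts.items():
    x,e=tri([(t,T(*a)),(s,D(*b))]);R[k]=x;print(k,x.round(4),round(e,4))
print("foot centre",plane(s,D(521,160),0).round(4))
d=lambda a,b:np.linalg.norm(R[a]-R[b]).round(4)
print(d("nl","nr"),d("hl","hr"),d("nl","hl"),d("nr","hr"),d("ll","lr"),d("hl","ll"),d("hr","lr"))
m=R["hl"]+R["hr"]-R["nl"]-R["nr"];yaw=np.arctan2(m[1],m[0]);y2=R["hl"]-R["hr"]+R["nl"]-R["nr"];print("yaw",yaw,np.arctan2(-y2[0],y2[1]),"c",(R["hl"]+R["hr"]+R["nl"]+R["nr"])/4)
print("shampoo",[plane(t,p,.15).round(3) for p in [(117,277)]],"jar",plane(t,(507,281),.05).round(3),"brush",plane(t,(322,168),.05).round(3), "small box", [plane(t,p,.06).round(3) for p in((209,300),(262,292),(268,325),(214,335))])
E
```

```text
nl [0.4422 0.2458 0.0732] 0.002
nr [0.4782 0.0644 0.0723] 0.0008
hl [0.5666 0.2733 0.073 ] 0.002
hr [0.603  0.0897 0.0704] 0.0003
ll [0.6333 0.2881 0.1843] 0.0005
lr [0.6711 0.1047 0.1856] 0.001
tum [ 0.4985 -0.1569  0.0823] 0.0001
knob [0.6778 0.2018 0.1443] 0.0014
foot centre [ 0.4962 -0.157   0.    ]
0.185 0.1872 0.1273 0.1274 0.1872 0.1306 0.1347
yaw 0.20890495911581516 0.1959042700333453 c [0.5225105  0.16832391 0.07221816]
shampoo [array([0.394, 0.454, 0.15 ])] jar [ 0.408 -0.449  0.05 ] brush [0.675 0.003 0.05 ] small box [array([0.346, 0.265, 0.06 ]), array([0.368, 0.14 , 0.06 ]), array([0.291, 0.123, 0.06 ]), array([0.264, 0.25 , 0.06 ])]
```

```bash
cat > go.py <<'E'
# usage: go.py gx gy gz  azimuth_deg pitch_deg(-90=down)  roll: tool y horizontal, sign s -> y = s*(z_h rotated -90deg)   [tilt]
import sys,numpy as np
from scipy.spatial.transform import Rotation as Ro
from plant import r
def pose(g,az,p,s=1,roll=0):
    a,p=np.radians([az,p]);z=np.array([np.cos(p)*np.cos(a),np.cos(p)*np.sin(a),np.sin(p)])
    y=s*np.array([np.sin(a),-np.cos(a),0]);R=np.column_stack([np.cross(y,z),y,z])
    R=R@Ro.from_euler('z',roll,degrees=True).as_matrix()
    return np.array(g)+.019*z,R
def show():
    st=r.get_state();R=Ro.from_quat(st["eef_rot"]).as_matrix();p=st["tool_pos"]
    print("t",round(st["clock"],2),"grasp",(p-.019*R[:,2]).round(4),"z",R[:,2].round(3),"y",R[:,1].round(3),"q",np.round(st["q"],2),"F",np.round(st["contact_force"],1),"op",round(st["opening"],3),"ff",np.round(st["finger_force"],1))
    return p,R
if __name__=="__main__":
    p,R=show()
    a=[float(x) for x in sys.argv[1:]]
    if a:
        q,Q=pose(a[:3],*a[3:])
        rv=Ro.from_matrix(R.T@Q).as_rotvec()
        print("shift",(R.T@(q-p)/.15).round(3),"turn",(rv/(np.pi/2)).round(3),"rows>=",round(max(np.linalg.norm(q-p)/.05,np.degrees(np.linalg.norm(rv))/8.59),1))
E
python3 go.py 0.36 -0.43 0.25 90 -90
```

```text
t 0.1 grasp [ 0.2291 -0.5809  0.257 ] z [-0.001  0.001 -1.   ] y [ 0.367 -0.93  -0.002] q [ 1.23  0.69 -0.19  1.57  0.16  0.9  -0.22] F [-0.5  0.2  0.2] op 1.0 ff 0.0
shift [ 1.181 -0.615  0.048] turn [-0.001 -0.001 -0.761] rows>= 8.0
```

```bash
python3 -m pendant '[1,0.9,-0.5,0.05,0,0,-0.76, 1,0.9,-0.5,0.05,0,0,-0.76, 1,0.9,-0.5,0.05,0,0,-0.76, 1,0.9,-0.5,0.05,0,0,-0.76, 1,0.9,-0.5,0.05,0,0,-0.76, 1,0.9,-0.5,0.05,0,0,-0.76, 1,0.9,-0.5,0.05,0,0,-0.76, 1,0.9,-0.5,0.05,0,0,-0.76, 1,0.9,-0.5,0.05,0,0,-0.76]'; python3 go.py 0.44 -0.33 0.22 90 -30
```

```text
clock: 1.0
tool_pos: [0.327, -0.4619, 0.2307]
eef_rot: [0.707, 0.707, 0.0, -0.0]
contact_force: [0.2, 1.3, 0.2]
opening: 1.001
finger_force: 0.0
t 1.0 grasp [ 0.3271 -0.462   0.2497] z [-0.     0.001 -1.   ] y [ 1.    -0.001 -0.   ] q [ 1.18  0.66 -0.53  1.74  0.42  0.85  0.46] F [0.2 1.3 0.2] op 1.001 ff 0.0
shift [0.99  0.752 0.136] turn [ 0.     0.666 -0.001] rows>= 7.0
```

```bash
python3 -m pendant '[1,0.98,0.75,0.1,0,0.66,0, 1,0.98,0.75,0.1,0,0.66,0, 1,0.98,0.75,0.1,0,0.66,0, 1,0.98,0.75,0.1,0,0.66,0, 1,0.98,0.75,0.1,0,0.66,0, 1,0.98,0.75,0.1,0,0.66,0, 1,0.98,0.75,0.1,0,0.66,0, 1,0.98,0.75,0.1,0,0.66,0, 1,0.98,0.75,0.1,0,0.66,0]'; python3 go.py 0.4975 -0.25 0.1 90 -20
```

```text
clock: 1.9
tool_pos: [0.4403, -0.3148, 0.2156]
eef_rot: [0.615, 0.613, 0.35, -0.35]
contact_force: [0.2, -1.0, 1.1]
opening: 0.999
finger_force: 0.0
t 1.9 grasp [ 0.4403 -0.3312  0.2253] z [ 0.001  0.86  -0.51 ] y [ 1.    -0.002 -0.002] q [ 1.2   1.16 -0.78  1.26 -0.12  1.55  0.6 ] F [ 0.2 -1.   1.1] op 0.999 ff 0.0
shift [-0.418  0.381  0.889] turn [ 0.001  0.118 -0.002] rows>= 3.2
```

```bash
python3 go.py 0.4975 -0.245 0.055 90 -25
```

```text
t 1.9 grasp [ 0.4403 -0.3312  0.2253] z [ 0.001  0.86  -0.51 ] y [ 1.    -0.002 -0.002] q [ 1.2   1.16 -0.78  1.26 -0.12  1.55  0.6 ] F [ 0.2 -1.   1.1] op 0.999 ff 0.0
shift [-0.67   0.382  1.073] turn [ 0.001  0.063 -0.002] rows>= 4.0
```

```bash
python3 -m pendant '[1,-0.2,0.12,0.3,0,0.06,0, 1,-0.4,0.25,0.6,0,0.06,0, 1,-0.55,0.35,0.85,0,0.06,0, 1,-0.6,0.38,0.95,0,0.06,0, 1,-0.6,0.38,0.95,0,0.06,0, 1,-0.6,0.38,0.95,0,0.06,0]'; python3 go.py 0.4975 -0.245 0.055 90 -25
python3 - <<'E'
from plant import r
import cv2,pickle
s=r.snapshot("side");pickle.dump(s,open("s1.pkl","wb"));cv2.imwrite("pics/side1.png",s["img"][:,:,::-1])
E
```

```text
clock: 2.5
tool_pos: [0.4982, -0.2386, 0.0688]
eef_rot: [0.597, 0.598, 0.379, -0.377]
contact_force: [-0.3, -0.2, 0.7]
opening: 0.999
finger_force: 0.0
t 2.5 grasp [ 0.4982 -0.2558  0.077 ] z [ 0.001  0.904 -0.428] y [1.    0.    0.002] q [ 1.08  1.4  -0.77  1.25 -0.11  1.36  0.65] F [-0.3 -0.2  0.7] op 0.999 ff 0.0
shift [-0.101 -0.005  0.128] turn [0.001 0.004 0.001] rows>= 0.5
```

View pics/side1.png

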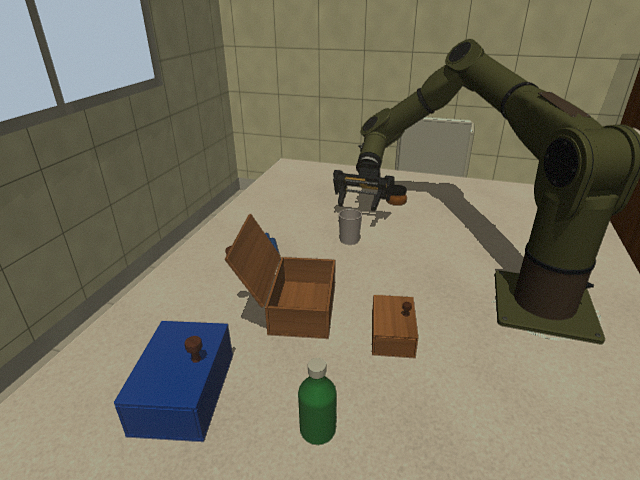

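```bash
python3 -m pendant '[1,-0.1,0,0.12,0,0.05,0, 1,-0.14,0,0.13,0,0.06,0, 1,-0.14,0,0.13,0,0.06,0]'; python3 go.py 0.4975 -0.163 0.052 90 -20
```

```text
clock: 2.85
tool_pos: [0.4967, -0.2312, 0.0384]
eef_rot: [0.58, 0.578, 0.406, -0.406]
contact_force: [-0.2, 0.3, -0.1]
opening: 0.998
finger_force: 0.0
t 2.85 grasp [ 0.4967 -0.2491  0.0449] z [ 0.003  0.94  -0.34 ] y [ 1.    -0.003 -0.001] q [ 1.08  1.5  -0.78  1.19 -0.12  1.41  0.67] F [-0.2  0.3 -0.1] op 0.998 ff 0.0
shift [0.239 0.003 0.523] turn [ 0.002 -0.001 -0.001] rows>= 1.7
```

```bash
python3 -m pendant '[1,0.08,0,0.15,0,0,0, 1,0.15,0,0.3,0,0,0, 1,0.2,0,0.42,0,0,0, 1,0.24,0,0.52,0,0,0, 1,0.24,0,0.52,0,0,0, 0.5,0.24,0,0.52,0,0,0, 0.3,0.24,0,0.52,0,0,0, 0.3,0.24,0,0.52,0,0,0, 0.3,0.24,0,0.52,0,0,0, 0.3,0.24,0,0.52,0,0,0, 0.3,0.24,0,0.52,0,0,0]' 20; python3 go.py 0.4975 -0.163 0.202 90 -20
```

```text
clock: 3.95
tool_pos: [0.4975, -0.1446, 0.0465]
eef_rot: [0.579, 0.578, 0.407, -0.406]
contact_force: [-0.4, -1.7, 2.3]
opening: 0.702
finger_force: 19.5
t 3.95 grasp [ 0.4974 -0.1624  0.0529] z [ 0.002  0.941 -0.339] y [ 1.    -0.002  0.   ] q [ 1.05  1.47 -0.81  1.42 -0.15  1.18  0.66] F [-0.4 -1.7  2.3] op 0.702 ff 19.5
shift [ 0.933  0.    -0.34 ] turn [ 0.001 -0.002 -0.   ] rows>= 3.0
```

```bash
python3 -m pendant '[0,0.3,0,-0.11,0,0,0, 0,0.6,0,-0.22,0,0,0, 0,0.8,0,-0.29,0,0,0, 0,0.9,0,-0.33,0,0,0, 0,0.9,0,-0.33,0,0,0]' 20; python3 go.py 0.51 -0.03 0.2 95 -20
```

```text
clock: 4.45
tool_pos: [0.4979, -0.1454, 0.1912]
eef_rot: [0.579, 0.579, 0.407, -0.405]
contact_force: [0.2, 0.1, -2.6]
opening: 0.702
finger_force: 19.7
t 4.45 grasp [ 0.4978 -0.1632  0.1977] z [ 0.002  0.94  -0.341] y [ 1.    -0.001  0.002] q [ 1.09  1.25 -0.88  1.51 -0.24  1.24  0.56] F [ 0.2  0.1 -2.6] op 0.702 ff 19.7
shift [0.317 0.069 0.829] turn [ 0.053 -0.001 -0.018] rows>= 2.7
```

```bash
python3 -m pendant '[0,0.1,0.02,0.2,0.02,0,0, 0,0.2,0.04,0.45,0.03,0,-0.01, 0,0.28,0.06,0.7,0.05,0,-0.02, 0,0.32,0.07,0.82,0.05,0,-0.02, 0,0.32,0.07,0.82,0.05,0,-0.02]' 20; python3 go.py 0.53 0.1 0.2 101.6 -30
```

```text
clock: 4.95
tool_pos: [0.5062, -0.0098, 0.1922]
eef_rot: [0.552, 0.603, 0.389, -0.425]
contact_force: [0.0, 0.2, -2.5]
opening: 0.696
finger_force: 19.7
t 4.95 grasp [ 0.5078 -0.0277  0.1986] z [-0.084  0.938 -0.336] y [0.996 0.089 0.   ] q [ 0.93  1.25 -0.94  1.68 -0.29  1.02  0.55] F [ 0.   0.2 -2.5] op 0.696 ff 19.7
shift [0.267 0.211 0.78 ] turn [ 0.065 -0.115 -0.03 ] rows>= 2.6
```

```bash
python3 -m pendant '[0,0.06,0.05,0.2,0.02,-0.03,-0.01, 0,0.14,0.11,0.42,0.04,-0.06,-0.02, 0,0.21,0.17,0.64,0.06,-0.09,-0.03, 0,0.26,0.21,0.78,0.06,-0.11,-0.03, 0,0.26,0.21,0.78,0.06,-0.11,-0.03]' 30; python3 go.py 0.527 0.1 0.17 101.6 -80
python3 - <<'E'
from plant import r
import cv2
s=r.snapshot("side");t=r.snapshot("top");cv2.imwrite("pics/b.png",cv2.hconcat([cv2.resize(s["img"][150:350,200:420],(440,400)),cv2.resize(t["img"][120:300,190:390],(360,400))])[:,:,::-1])
E
```

```text
clock: 5.45
tool_pos: [0.5285, 0.1156, 0.1913]
eef_rot: [0.548, 0.669, 0.321, -0.386]
contact_force: [-0.8, 0.5, -1.7]
opening: 0.694
finger_force: 29.5
t 5.45 grasp [0.5316 0.0994 0.2007] z [-0.164  0.853 -0.495] y [0.981 0.193 0.007] q [ 0.67  1.14 -0.93  1.73 -0.28  0.83  0.45] F [-0.8  0.5 -1.7] op 0.694 ff 29.5
shift [-0.27  -0.032  0.064] turn [ 0.007 -0.559 -0.002] rows>= 5.9
```

View pics/b.png

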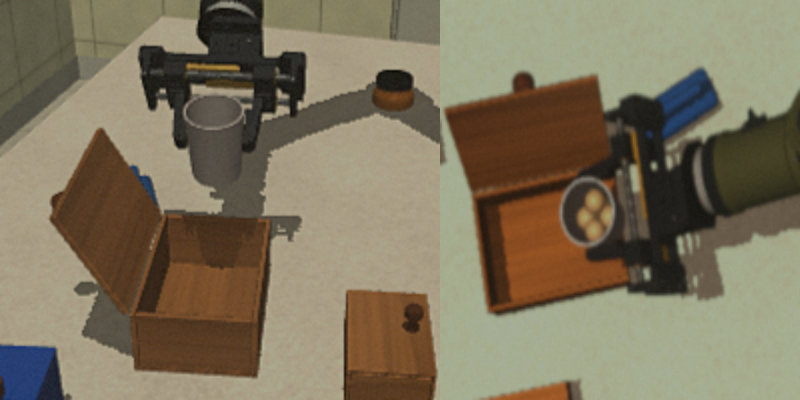

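```bash
python3 -m pendant '[0,-0.05,-0.02,0.01,0,-0.09,0, 0,-0.1,-0.04,0.02,0,-0.18,0, 0,-0.15,-0.06,0.03,0,-0.28,0, 0,-0.2,-0.08,0.04,0,-0.37,0, 0,-0.25,-0.1,0.05,0,-0.47,0, 0,-0.28,-0.1,0.06,0,-0.56,0, 0,-0.28,-0.1,0.06,0,-0.56,0]' 30; python3 go.py 0.517 0.095 0.15 101.6 -135
```

```text
clock: 6.25
tool_pos: [0.5159, 0.1047, 0.1504]
eef_rot: [0.629, 0.773, 0.057, -0.064]
contact_force: [0.4, 2.3, -1.2]
opening: 0.694
finger_force: 29.5
t 6.25 grasp [0.5164 0.1015 0.1692] z [-0.027  0.167 -0.986] y [0.979 0.202 0.007] q [-0.    0.71 -0.29  1.94  0.04  0.5  -0.06] F [ 0.4  2.3 -1.2] op 0.694 ff 29.5
shift [-0.168 -0.006  0.065] turn [ 0.005 -0.608 -0.001] rows>= 6.4
```

```bash
python3 -m pendant '[0,-0.02,0,0.01,0,-0.06,0, 0,-0.04,0,0.01,0,-0.12,0, 0,-0.06,0,0.02,0,-0.18,0, 0,-0.08,0,0.02,0,-0.24,0, 0,-0.09,0,0.03,0,-0.3,0, 0,-0.11,0,0.03,0,-0.36,0, 0,-0.12,0,0.04,0,-0.42,0, 0,-0.14,0,0.04,0,-0.48,0, 0,-0.15,0,0.05,0,-0.54,0, 0,-0.16,0,0.06,0,-0.6,0, 0,-0.16,0,0.06,0,-0.6,0, 0,-0.16,0,0.06,0,-0.6,0]' 30; python3 go.py 0.517 0.095 0.15 101.6 -140
python3 - <<'E'
from plant import r
import cv2
s=r.snapshot("side");t=r.snapshot("top");cv2.imwrite("pics/c.png",cv2.hconcat([cv2.resize(s["img"][150:350,200:420],(440,400)),cv2.resize(t["img"][120:300,190:390],(360,400))])[:,:,::-1])
E
```

```text
clock: 7.45
tool_pos: [0.5214, 0.0735, 0.1359]
eef_rot: [0.592, 0.713, -0.238, 0.29]
contact_force: [1.3, 0.0, -1.0]
opening: 0.698
finger_force: 29.5
t 7.45 grasp [0.5189 0.0865 0.1495] z [ 0.132 -0.684 -0.718] y [0.983 0.185 0.004] q [-0.94  1.    0.55  1.91  0.42  0.66 -0.74] F [ 1.3  0.  -1. ] op 0.698 ff 29.5
shift [ 0.027 -0.001 -0.043] turn [-0.006 -0.065 -0.009] rows>= 0.7
```

View pics/c.png

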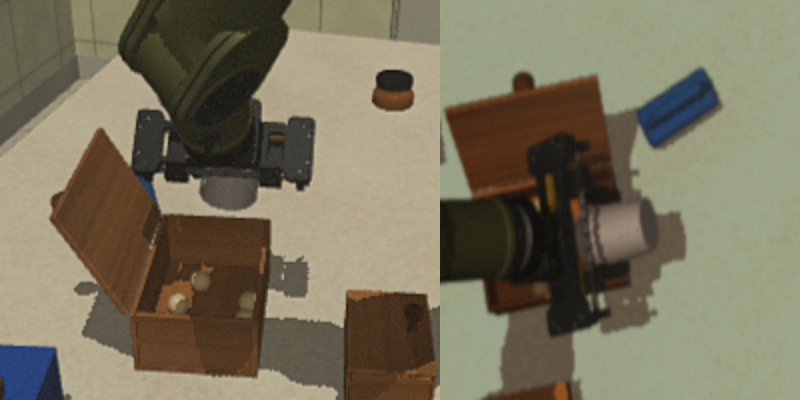

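Side crop shows four balls on the box floor ((180,303),(201,281),(248,300),(243,315)); the others may be hidden, so I tip a bit further and wait.

```bash
python3 -m pendant '[0,0.03,0,-0.04,0,-0.05,0, 0,0.03,0,-0.04,0,-0.1,0, 0,0.03,0,-0.04,0,-0.13,0, 0,0.03,0,-0.04,0,-0.13,0, 0,0.03,0,-0.04,0,-0.13,0, 0,0.03,0,-0.04,0,-0.13,0]' 30; python3 go.py 0.515 0.095 0.18 101.6 -80
```

```text
clock: 8.15
tool_pos: [0.5202, 0.0811, 0.139]
eef_rot: [0.566, 0.679, -0.296, 0.362]
contact_force: [-0.5, 0.1, -1.0]
opening: 0.697
finger_force: 29.4
t 8.15 grasp [0.5172 0.0965 0.1497] z [ 0.157 -0.812 -0.563] y [0.983 0.185 0.008] q [-1.05  1.12  0.62  1.85  0.44  0.79 -0.82] F [-0.5  0.1 -1. ] op 0.697 ff 29.4
shift [-0.056 -0.016 -0.182] turn [ 0.     0.731 -0.012] rows>= 7.7
```

```bash
python3 -m pendant '[0,-0.02,-0.01,-0.06,0,0.09,0, 0,-0.04,-0.01,-0.12,0,0.18,0, 0,-0.05,-0.01,-0.18,0,0.28,0, 0,-0.05,-0.01,-0.18,0,0.37,0, 0,-0.05,-0.01,-0.18,0,0.46,0, 0,-0.05,-0.01,-0.18,0,0.55,0, 0,-0.05,-0.01,-0.18,0,0.64,-0.01, 0,-0.05,-0.01,-0.18,0,0.73,-0.01, 0,-0.05,-0.01,-0.18,0,0.73,-0.01]' 30; python3 go.py 0.525 0.09 0.21 101.6 -20
```

```text
clock: 9.05
tool_pos: [0.5167, 0.0879, 0.1598]
eef_rot: [0.637, 0.766, 0.055, -0.065]
contact_force: [-0.2, -0.4, -1.5]
opening: 0.693
finger_force: 29.5
t 9.05 grasp [0.5172 0.0848 0.1785] z [-0.03   0.167 -0.986] y [0.983 0.181 0.001] q [ 0.01  0.7  -0.26  1.94 -0.01  0.52 -0.  ] F [-0.2 -0.4 -1.5] op 0.693 ff 29.5
shift [ 0.17   0.055 -0.266] turn [ 0.009  0.669 -0.01 ] rows>= 7.0
```

```bash
python3 -m pendant '[0,0.02,0.01,-0.04,0,0.09,0, 0,0.05,0.02,-0.08,0,0.18,0, 0,0.07,0.03,-0.12,0,0.28,0, 0,0.1,0.04,-0.16,0,0.37,0, 0,0.13,0.05,-0.2,0,0.46,-0.01, 0,0.15,0.05,-0.24,0,0.56,-0.01, 0,0.17,0.05,-0.27,0.01,0.65,-0.01, 0,0.17,0.05,-0.27,0.01,0.67,-0.01, 0,0.17,0.05,-0.27,0.01,0.67,-0.01]' 30; python3 go.py 0.5 -0.055 0.2 90 -20
python3 - <<'E'
from plant import r
import cv2
s=r.snapshot("side");t=r.snapshot("top");cv2.imwrite("pics/d.png",cv2.hconcat([cv2.resize(s["img"][150:350,200:420],(440,400)),cv2.resize(t["img"][120:300,190:390],(360,400))])[:,:,::-1])
E
```

```text
clock: 9.95
tool_pos: [0.518, 0.1185, 0.2015]
eef_rot: [0.512, 0.639, 0.357, -0.449]
contact_force: [0.4, -0.1, -0.2]
opening: 0.695
finger_force: 29.5
t 9.95 grasp [0.522  0.1011 0.208 ] z [-0.209  0.916 -0.342] y [ 0.975  0.221 -0.005] q [ 0.7   1.22 -0.92  1.7  -0.37  0.94  0.56] F [ 0.4 -0.1 -0.2] op 0.695 ff 29.5
shift [-0.388 -0.346 -0.908] turn [-0.134  0.     0.046] rows>= 3.1
```

View pics/d.png

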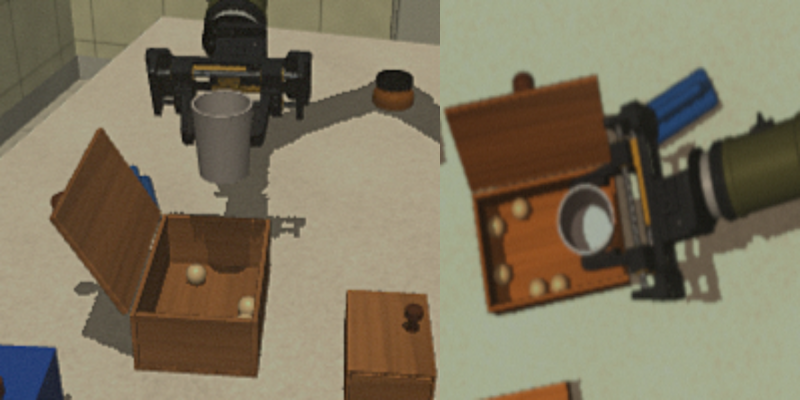

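```bash
python3 -m pendant '[0,-0.1,-0.08,-0.22,-0.03,0,0.01, 0,-0.2,-0.17,-0.45,-0.07,0,0.02, 0,-0.3,-0.26,-0.68,-0.1,0,0.03, 0,-0.39,-0.35,-0.9,-0.13,0,0.05, 0,-0.39,-0.35,-0.9,-0.13,0,0.05]' 30; python3 go.py 0.4975 -0.163 0.15 90 -20
python3 - <<'E'
# silent check: cream-coloured ball pixels within the box in the top picture
from plant import r
import cv2,numpy as np
t=r.snapshot("top")["img"];c=t[180:265,200:300].astype(int)
h=cv2.cvtColor(t[180:265,200:300],cv2.COLOR_RGB2HSV)
m=((c[:,:,2]>75)&(c[:,:,0]>120)).astype(np.uint8)
n,_,s,ce=cv2.connectedComponentsWithStats(m);print([(s[i,4],(ce[i]+[200,180]).round()) for i in range(1,n) if s[i,4]>4])
cv2.imwrite("pics/e.png",cv2.resize(t[140:270,185:415],None,fx=3.4,fy=3.4,interpolation=2)[:,:,::-1])
E
```

```text
clock: 10.55
tool_pos: [0.5, -0.041, 0.1934]
eef_rot: [0.583, 0.579, 0.402, -0.404]
contact_force: [0.2, 0.0, -1.1]
opening: 0.695
finger_force: 29.5
t 10.55 grasp [ 0.5    -0.0588  0.2   ] z [ 0.001  0.937 -0.35 ] y [ 1.    -0.003 -0.006] q [ 0.99  1.2  -0.87  1.72 -0.37  0.99  0.61] F [ 0.2  0.  -1.1] op 0.695 ff 29.5
shift [-0.554 -0.012 -0.534] turn [ 0.001  0.005 -0.005] rows>= 2.3
[(np.int32(131), array([298., 199.])), (np.int32(1535), array([237., 248.])), (np.int32(14), array([233., 214.])), (np.int32(15), array([272., 217.])), (np.int32(5), array([221., 221.])), (np.int32(5), array([224., 243.])), (np.int32(15), array([254., 247.])), (np.int32(16), array([242., 250.]))]
```

All six balls are inside the box (top-view blobs at (233,214),(272,217),(221,221),(224,243),(254,247),(242,250)). Now set the tumbler down.

```bash
python3 -m pendant '[0,-0.2,0,-0.2,0,0,0, 0,-0.4,-0.01,-0.4,0,0,0, 0,-0.65,-0.01,-0.5,0,0,0, 0,-0.85,-0.01,-0.45,0,0,0, 0,-0.98,-0.01,-0.38,0,0,0, 0,-0.98,-0.01,-0.38,0,0,0]' 30; python3 go.py 0.4975 -0.163 0.053 90 -20
python3 - <<'E'
from plant import r
import cv2
s=r.snapshot("side");cv2.imwrite("pics/f.png",cv2.resize(s["img"][180:260,300:420],None,fx=6,fy=6,interpolation=2)[:,:,::-1])
E
```

```text
clock: 11.2
tool_pos: [0.4977, -0.1367, 0.0747]
eef_rot: [0.578, 0.58, 0.402, -0.41]
contact_force: [-0.1, 1.0, -1.7]
opening: 0.694
finger_force: 29.5
t 11.2 grasp [ 0.4979 -0.1545  0.0812] z [-0.011  0.94  -0.34 ] y [ 1.     0.009 -0.008] q [ 1.03  1.4  -0.76  1.46 -0.22  1.19  0.69] F [-0.1  1.  -1.7] op 0.694 ff 29.5
shift [-0.196 -0.     0.011] turn [-0.007 -0.001 -0.003] rows>= 0.6
```

View pics/f.png

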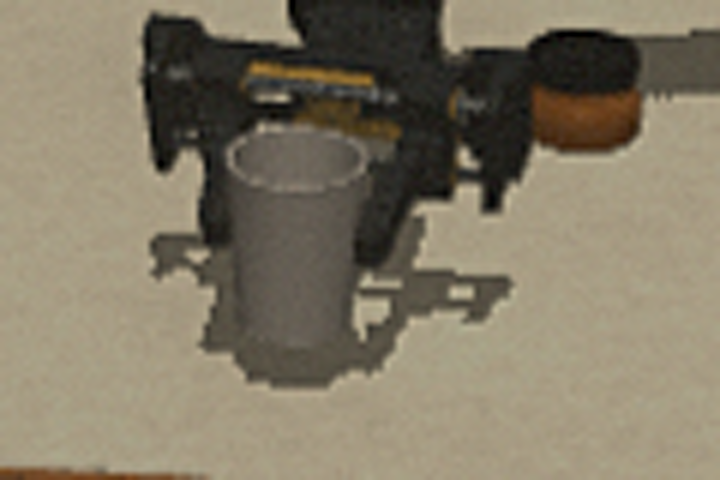

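The tumbler hangs upright, about 28 mm clear of the counter (foot near (297,335), shadow below).

```bash
python3 -m pendant '[0,-0.08,0,0.03,0,0,0, 0,-0.13,0,0.047,0,0,0, 0,-0.15,0,0.055,0,0,0, 0,-0.16,0,0.058,0,0,0]' 30;python3 go.py
```

```text
clock: 11.65
tool_pos: [0.498, -0.1391, 0.05]
eef_rot: [0.579, 0.579, 0.403, -0.409]
contact_force: [-0.0, 0.4, -1.6]
opening: 0.691
finger_force: 29.5
t 11.65 grasp [ 0.4982 -0.157   0.0565] z [-0.006  0.94  -0.34 ] y [ 1.     0.005 -0.006] q [ 1.02  1.44 -0.75  1.43 -0.21  1.18  0.71] F [-0.   0.4 -1.6] op 0.691 ff 29.5
```

```bash
python3 -m pendant '[0,-0.013,0,0.005,0,0,0, 0,-0.02,0,0.008,0,0,0, 0,-0.02,0,0.008,0,0,0]' 15;python3 go.py
```

```text
clock: 11.95
tool_pos: [0.498, -0.1391, 0.0469]
eef_rot: [0.579, 0.579, 0.404, -0.409]
contact_force: [-0.2, -0.1, -1.2]
opening: 0.701
finger_force: 14.7
t 11.95 grasp [ 0.4981 -0.1569  0.0534] z [-0.006  0.94  -0.34 ] y [ 1.     0.005 -0.006] q [ 1.02  1.45 -0.75  1.43 -0.21  1.18  0.71] F [-0.2 -0.1 -1.2] op 0.701 ff 14.7
```

```bash
python3 -m pendant '[0,-0.007,0,0.002,0,0,0, 0,-0.013,0,0.005,0,0,0, 0,-0.013,0,0.005,0,0,0]' 10;python3 go.py
```

```text
clock: 12.25
tool_pos: [0.4981, -0.1388, 0.0464]
eef_rot: [0.578, 0.579, 0.404, -0.409]
contact_force: [-1.6, -2.4, 4.3]
opening: 0.705
finger_force: 9.6
t 12.25 grasp [ 0.4982 -0.1567  0.0528] z [-0.007  0.941 -0.338] y [ 1.     0.005 -0.005] q [ 1.02  1.45 -0.75  1.43 -0.21  1.18  0.71] F [-1.6 -2.4  4.3] op 0.705 ff 9.6
```

```bash
python3 -m pendant '[0.75,0,0,0,0,0,0, 0.85,0,0,0,0,0,0, 1,0,0,0,0,0,0, 1,0,0,0,0,0,0, 1,0,0,-0.1,0,0,0, 1,0,0,-0.25,0,0,0, 1,0,0,-0.45,0,0,0, 1,0,0,-0.7,0,0,0, 1,0,0,-0.7,0,0,0]';python3 go.py 0.48 -0.27 0.3 90 -60
python3 - <<'E'
import pickle;from h import *
from plant import r
import cv2
s=r.snapshot("side");o=pickle.load(open("s0.pkl","rb"))["side"]
# cup compare: best shift of new cup patch vs the original
p=o["img"][205:248,334:366];m=cv2.matchTemplate(s["img"][190:265,310:390],p,cv2.TM_CCOEFF_NORMED);print(cv2.minMaxLoc(m)[1],np.array(cv2.minMaxLoc(m)[3])-[24,15])
E
```

```text
clock: 13.15
tool_pos: [0.5, -0.2431, 0.0807]
eef_rot: [0.582, 0.579, 0.404, -0.405]
contact_force: [0.1, -0.1, -0.5]
opening: 0.999
finger_force: 0.0
t 13.15 grasp [ 0.5    -0.2609  0.0873] z [ 0.002  0.938 -0.346] y [ 1.    -0.003 -0.003] q [ 1.07  1.42 -0.73  1.19 -0.19  1.46  0.69] F [ 0.1 -0.1 -0.5] op 0.999 ff 0.0
shift [ 1.228 -0.138 -0.578] turn [ 0.    -0.441 -0.003] rows>= 4.6
0.7670696377754211 [-1  1]
```

```bash
python3 -m pendant '[1,0.2,-0.02,-0.12,0,0,0, 1,0.45,-0.06,-0.22,0,-0.08,0, 1,0.7,-0.1,-0.33,0,-0.17,0, 1,0.9,-0.1,-0.42,0,-0.26,0, 0.5,0.98,-0.1,-0.46,0,-0.35,0, 0,0.98,-0.1,-0.46,0,-0.44,0, 0,0.98,-0.1,-0.46,0,-0.44,0]' 20;python3 go.py 0.56 -0.12 0.3 90 -90; python3 go.py 0.6 -0.14 0.32 45 -90
```

```text
clock: 13.9
tool_pos: [0.4858, -0.2472, 0.2462]
eef_rot: [0.678, 0.687, 0.184, -0.187]
contact_force: [1.3, 1.4, 0.4]
opening: 0.753
finger_force: 0.0
t 13.9 grasp [ 0.486  -0.2568  0.2626] z [-0.008  0.506 -0.862] y [ 1.     0.014 -0.002] q [ 0.96  0.81 -0.64  1.54 -0.03  1.14  0.46] F [1.3 1.4 0.4] op 0.753 ff 0.0
shift [0.843 0.506 0.225] turn [-0.003 -0.338  0.009] rows>= 3.5
t 13.9 grasp [ 0.486  -0.2568  0.2626] z [-0.008  0.506 -0.862] y [ 1.     0.014 -0.002] q [ 0.96  0.81 -0.64  1.54 -0.03  1.14  0.46] F [1.3 1.4 0.4] op 0.753 ff 0.0
shift [0.792 0.771 0.04 ] turn [-0.136 -0.319  0.496] rows>= 6.3
```

```bash
python3 -m pendant '[0,0.2,0.2,0,-0.02,-0.05,0.08, 0,0.4,0.4,0,-0.04,-0.1,0.16, 0,0.6,0.6,0.02,-0.07,-0.16,0.25, 0,0.79,0.77,0.04,-0.09,-0.21,0.33, 0,0.79,0.77,0.04,-0.12,-0.27,0.42, 0,0.79,0.77,0.04,-0.136,-0.32,0.5, 0,0.79,0.77,0.04,-0.136,-0.32,0.5, 0,0.79,0.77,0.04,-0.136,-0.32,0.5]' 20;python3 go.py 0.66 0.01 0.31 11.6 -90
```

```text
clock: 14.7
tool_pos: [0.5996, -0.1449, 0.2938]
eef_rot: [0.926, 0.377, -0.005, -0.004]
contact_force: [-0.8, 0.2, -0.2]
opening: 0.024
finger_force: 0.0
t 14.7 grasp [ 0.5998 -0.1449  0.3128] z [-0.012  0.003 -1.   ] y [ 0.699 -0.715 -0.01 ] q [ 0.25  0.62 -0.15  1.51  0.1   1.03 -0.73] F [-0.8  0.2 -0.2] op 0.024 ff 0.0
shift [ 1.01  -0.457  0.016] turn [-0.005  0.006  0.364] rows>= 3.8
```

```bash
python3 -m pendant '[0,0.25,-0.12,0,0,0,0.09, 0,0.5,-0.23,0,0,0,0.18, 0,0.75,-0.35,0,0,0,0.27, 0,1,-0.45,0,0,0,0.36, 0,1,-0.45,0,0,0,0.36]' 20;python3 go.py 0.68 0.15 0.31 11.6 -90; python3 go.py 0.69 0.254 0.31 11.6 -90
```

```text
clock: 15.2
tool_pos: [0.6614, 0.0135, 0.2934]
eef_rot: [0.994, 0.106, -0.005, -0.004]
contact_force: [0.5, 0.4, -0.4]
opening: 0.003
finger_force: 0.0
t 15.2 grasp [0.6616 0.0134 0.3124] z [-0.01   0.007 -1.   ] y [ 0.211 -0.978 -0.009] q [-0.09  0.69  0.02  1.37 -0.02  1.09 -1.43] F [ 0.5  0.4 -0.4] op 0.003 ff 0.0
shift [ 0.313 -0.863  0.022] turn [-0.006  0.005  0.006] rows>= 2.8
t 15.2 grasp [0.6616 0.0134 0.3124] z [-0.01   0.007 -1.   ] y [ 0.211 -0.978 -0.009] q [-0.09  0.69  0.02  1.37 -0.02  1.09 -1.43] F [ 0.5  0.4 -0.4] op 0.003 ff 0.0
shift [ 0.524 -1.527  0.026] turn [-0.006  0.005  0.006] rows>= 4.8
```

```bash
python3 -m pendant '[0,0.12,-0.32,0,0,0,0, 0,0.22,-0.62,0,0,0,0, 0,0.33,-0.98,0,0,0,0, 0,0.33,-0.98,0,0,0,0]' 20;python3 go.py 0.69 0.254 0.18 11.6 -90
```

```text
clock: 15.6
tool_pos: [0.6776, 0.1682, 0.2934]
eef_rot: [0.994, 0.108, -0.005, -0.004]
contact_force: [-0.0, 0.4, -0.3]
opening: 0.001
finger_force: 0.0
t 15.6 grasp [0.6779 0.168  0.3124] z [-0.012  0.008 -1.   ] y [ 0.214 -0.977 -0.01 ] q [-0.32  0.75  0.03  1.24 -0.03  1.16 -1.64] F [-0.   0.4 -0.3] op 0.001 ff 0.0
shift [ 0.212 -0.532  0.886] turn [-0.006  0.006  0.009] rows>= 3.2
```

```bash
python3 -m pendant '[0,0.1,-0.3,0,0,0,0, 0,0.21,-0.53,0,0,0,0, 0,0.21,-0.53,0.1,0,0,0, 0,0.21,-0.53,0.35,0,0,0, 0,0.21,-0.53,0.6,0,0,0, 0,0.21,-0.53,0.8,0,0,0, 0,0.21,-0.53,0.88,0,0,0, 0,0.21,-0.53,0.88,0,0,0]' 20;python3 go.py
python3 - <<'E'
from plant import r
import cv2
s=r.snapshot("side");t=r.snapshot("top");cv2.imwrite("pics/g.png",cv2.hconcat([cv2.resize(s["img"][150:350,180:400],(440,400)),cv2.resize(t["img"][120:300,170:370],(360,400))])[:,:,::-1])
E
```

```text
clock: 16.4
tool_pos: [0.6918, 0.2419, 0.1611]
eef_rot: [0.995, 0.102, -0.006, 0.0]
contact_force: [-0.0, -0.2, 0.3]
opening: 0.005
finger_force: 0.0
t 16.4 grasp [0.6921 0.2419 0.1801] z [-0.012 -0.001 -1.   ] y [ 0.203 -0.979 -0.001] q [-0.41  0.93  0.03  1.25 -0.03  0.98 -1.74] F [-0.  -0.2  0.3] op 0.005 ff 0.0
```

View pics/g.png

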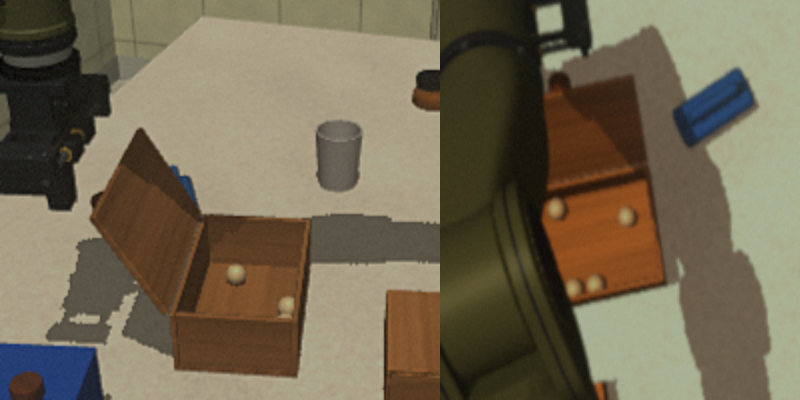

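The gripper stands behind the lid (finger tip at side-crop (62,200)), box holds the balls, tumbler is upright at (339,155). Pull the lid over.

```bash
python3 -m pendant '[0,-0.1,-0.07,0,0,0,0, 0,-0.2,-0.07,0,0,0,0, 0,-0.28,-0.07,0,0,0,0, 0,-0.34,-0.07,0,0,0,0, 0,-0.4,-0.07,0,0,0,0, 0,-0.4,-0.07,0,0,0,0]' 20;python3 go.py
```

```text
clock: 17.1
tool_pos: [0.6344, 0.243, 0.1682]
eef_rot: [0.995, 0.102, 0.0, -0.002]
contact_force: [1.0, -0.1, 1.6]
opening: 0.006
finger_force: 0.9
t 17.1 grasp [0.6344 0.243  0.1872] z [ 0.001  0.003 -1.   ] y [ 0.204 -0.979 -0.003] q [-0.45  0.84  0.03  1.46 -0.03  0.84 -1.77] F [ 1.  -0.1  1.6] op 0.006 ff 0.9
```

```bash
python3 -m pendant '[0,-0.09,0,0.01,0,0,0, 0,-0.18,0,0.02,0,0,0, 0,-0.275,0,0.02,0,0,0, 0,-0.36,0,0.02,0,0,0, 0,-0.435,0,0.02,0,0,0, 0,-0.52,0,0.03,0,0,0, 0,-0.6,0,0.04,0,0,0, 0,-0.6,0,0.04,0,0,0]' 20;python3 go.py
```

```text
clock: 17.9
tool_pos: [0.5436, 0.224, 0.16]
eef_rot: [0.995, 0.103, -0.003, -0.001]
contact_force: [0.7, -0.3, -0.0]
opening: 0.007
finger_force: 0.0
t 17.9 grasp [0.5437 0.224  0.179 ] z [-0.006  0.001 -1.   ] y [ 0.204 -0.979 -0.002] q [-0.48  0.74  0.02  1.76 -0.03  0.65 -1.8 ] F [ 0.7 -0.3 -0. ] op 0.007 ff 0.0
```

```bash
python3 -m pendant '[0,-0.07,0,0.03,0,0,0, 0,-0.143,0,0.06,0,0,0, 0,-0.21,0,0.11,0,0,0, 0,-0.283,0,0.173,0,0,0, 0,-0.33,0,0.25,0,0,0, 0,-0.377,0,0.33,0,0,0, 0,-0.41,0,0.4,0,0,0, 0,-0.44,0,0.46,0,0,0, 0,-0.44,0,0.46,0,0,0]' 20;python3 go.py
python3 - <<'E'
from plant import r
import cv2,pickle
cv2.imwrite("pics/h.png",r.snapshot("side")["img"][:,:,::-1])
E
```

```text
clock: 18.8
tool_pos: [0.4783, 0.2104, 0.0898]
eef_rot: [0.995, 0.103, -0.004, -0.0]
contact_force: [-0.5, -0.6, -0.7]
opening: 0.004
finger_force: 0.0
t 18.8 grasp [0.4785 0.2104 0.1088] z [-0.008 -0.    -1.   ] y [ 0.204 -0.979 -0.001] q [-0.51  0.8   0.01  1.99 -0.04  0.36 -1.83] F [-0.5 -0.6 -0.7] op 0.004 ff 0.0
```

```bash
python3 -m pendant '[0,0,0,0.02,0,0,0, 0,0,0,0.035,0,0,0, 0,0,0,0.05,0,0,0, 0,0,0,0.06,0,0,0, 0,0,0,0.06,0,0,0]' 20;python3 go.py
```

```text
clock: 19.35
tool_pos: [0.4793, 0.2108, 0.0838]
eef_rot: [0.995, 0.102, -0.002, -0.001]
contact_force: [-3.9, -1.1, 21.6]
opening: 0.011
finger_force: 10.7
t 19.35 grasp [0.4794 0.2108 0.1028] z [-0.005  0.002 -1.   ] y [ 0.203 -0.979 -0.002] q [-0.51  0.81  0.01  1.99 -0.04  0.34 -1.83] F [-3.9 -1.1 21.6] op 0.011 ff 10.7
```

```bash
python3 -m pendant '[0,0,0,-0.1,0,0,0, 0,0,0,-0.3,0,0,0, 0,0,0,-0.6,0,0,0, 0,0,0.3,-0.9,0,0,0, 0,0,0.6,-0.95,0,0,0, 0,0,0.9,-0.95,0,0,0, 0,0,0.95,-0.95,0,0,0, 0,0,0.95,-0.95,0,0,0]' 20;python3 go.py
python3 - <<'E'
import pickle;from h import *
from plant import r
import cv2
s=r.snapshot("side");o=pickle.load(open("s0.pkl","rb"))["side"]
bx=np.array([.98,.2]);by=np.array([-.2,.98]);c=np.array([.5225,.168])
def px(s,x,y,z):
    p=P(s)@[*(c+x*bx+y*by),z,1];return p[:2]/p[2]
# edge of the shut lid's upper face as seen from the side camera: scan the free +y corner and hinge +y corner rows
for n,(x,y) in dict(free=(-.05,.095),mid=(0,.095),hinge=(.05,.095)).items():
    u,v=px(s,x,y,.083).round().astype(int);print(n,(u,v),"now",s["img"][v-6:v+18:2,u].sum(1),"was",o["img"][v-6:v+18:2,u].sum(1))
k=px(s,-.035,0,.118).round().astype(int);print("knob",k,s["img"][k[1]-3:k[1]+4:3,k[0]-12:k[0]+13:4].sum(2))
m=cv2.matchTemplate(s["img"][190:265,310:390],o["img"][205:248,334:366],cv2.TM_CCOEFF_NORMED);print("cup",cv2.minMaxLoc(m)[1],np.array(cv2.minMaxLoc(m)[3])-[24,15])
# tumbler + bystanders unchanged
for n,(a,b,w,e) in dict(jar=(180,210,382,412),shampoo=(355,445,295,342)).items(): print(n,np.abs(s["img"][a:b,w:e].astype(int)-o["img"][a:b,w:e]).mean())
a=s["img"][205:335,222:345];b=cv2.resize(a,None,fx=4,fy=4,interpolation=2);cv2.imwrite("pics/i.png",b[:,:,::-1])
E
```

```text
clock: 20.15
tool_pos: [0.5091, 0.0685, 0.224]
eef_rot: [0.995, 0.1, -0.003, -0.0]
contact_force: [-0.4, 0.8, -0.6]
opening: 0.006
finger_force: 0.0
t 20.15 grasp [0.5092 0.0685 0.243 ] z [-0.006 -0.    -1.   ] y [ 0.199 -0.98  -0.001] q [-0.23  0.57  0.    1.92 -0.01  0.67 -1.59] F [-0.4  0.8 -0.6] op 0.006 ff 0.0
free (np.int64(321), np.int64(306)) now [214 223 236 252 170 241 167 170 148 171 175 178] was [197 215 215 229 209 225 145 146 169 173 177 198]
mid (np.int64(296), np.int64(305)) now [242 238 250 259 181 220 149 155 169 171 167 176] was [224 215 227 222 183 205 139 156 170 166 176 168]
hinge (np.int64(272), np.int64(303)) now [234 250 225 224 165 208 176 175 177 187 169 172] was [108  99 127 103 117 240 156 165 173 177 162 187]
knob [319 265] [[262 255 148 148 152 146 173]
 [245 255 173 145  99 222 226]
 [255 261 128 132  92 222 217]]
cup 0.7266575694084167 [-1  1]
jar 2.990740740740741
shampoo 3.083057525610717
```

```bash
python3 -c "
from plant import r
print(r.finish_job())"
```

```text
the job is handed in; nothing more can be done
None
```

Job handed in, verdict not reported: all six balls were in the box before closing, the lid pressed down onto the rim, the tumbler is upright on the counter, and the jar and shampoo are unmoved (the nail brush was not re-measured, but the arm showed no contact near it).

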